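Find the grinding cassette that still holds its ball

TASK

First press the light box's lever right down so that the reading head lifts clear of the plate. Then pick up the sealed cassettes and shake them one by one to find the one with a ball rattling inside, laying each silent one back on the bench about where it lay. Finish holding the rattling cassette in the gripper, still and level, in the air well above the middle of the light box's plate; do not set it down, never bring a silent one over the plate, and leave everything else alone.

Things in the scene. Friction and masses are not known exactly. Their poses are not given: they have to be found in the camera images.
- case_p_mid (a point): centre of the first (nearest the bench middle) of three identical sealed aluminium cassettes, 120 long (its x) x 44 wide (y) x 36 high (z), dark gasket line, latches on the ends, lying on the bench (this point 18 above it). One of the three, chosen at random each start, has a loose 25 mm, 120 g carbide ball shut inside, unseen; the others hold nothing loose
- case_q_mid (a point): centre of the second (middle) of three identical sealed aluminium cassettes, 120 long (its x) x 44 wide (y) x 36 high (z), dark gasket line, latches on the ends, lying on the bench (this point 18 above it). The ball rolls freely 43 either way along the cassette's x and knocks on the ends when it is shaken or tipped; this is felt at the wrist
- case_r_mid (a point): centre of the third (furthest to the robot's left) of three identical sealed aluminium cassettes, 120 long (its x) x 44 wide (y) x 36 high (z), dark gasket line, latches on the ends, lying on the bench (this point 18 above it). Each cassette weighs 0.2 to 0.42 kg empty, at random (same law for all three), so weight does not tell which has the ball
- plate (a point): centre of the top face of the light box's plate, 116 (x) x 156 (y), 60 above the bench; axes are the box's. Fixed black box 180 x 200 x 60, front to the robot. A post 84 from here along +x, 116 above the bench, carries a rocker: reading head (40 wide) on the -y side, lever on the +y side. Raised, the head's centre is 58 along +x and 60 to 85 along -y from here, its top under 175 above the bench
- lever_pad (a point): middle of the top of the lever's black finger pad, 26 x 28, at the rocker's +y end, 95 from the pivot; from the plate centre 58 along the box's +x and 95 along its +y; about 140 above the bench with the lever up and about 93 when pressed right down; moves with the lever
- lift_lever (a joint): angle of the rocker: 0 = lever up, head down by the plate; 0.5 rad = lever pressed right down on its stop, head raised. Starts at 0 to 0.12; pressing the pad down takes about 2 N and the rocker stays where it is left; its axis is level, along the box's x
- dish: bystander: clear shallow dish, 60 across, 16 high; origin under its centre
- vial: bystander: amber vial, 26 across, 50 high, standing; origin under its centre
- jar: bystander: amber jar with white cap, 52 across, 75 high; origin under its centre
- spatula: bystander: steel double-ended micro-spatula 160 long, 9 wide, lying flat between the cassettes and the light box; origin near its middle
- stick: bystander: white plastic rod 120 long, 12 thick, lying; origin at its middle, underside
- tray: bystander: white open tray 100 x 140 x 25 high; origin under its centre
- beaker: bystander: glass beaker, 68 across, 90 high; origin under its centre
Things that resemble listed ones, but are neither listed nor needed, are in the scene too. Leave any blue look-alike of the part that bears case_p_mid alone. Leave any green look-alike of the part that bears case_r_mid alone.

How it is judged:
On the way, in this order (a step that is already met when the one before it is completed fails the run):
1. the lever is pressed down and the head is up (value of joint lift_lever above 0.4 rad), for 0.2 s.
2. the cassette with the ball is lifted clear of the bench and shaken so that its ball rolls about inside (((distance between ball_c0 and case_p_mid below 0.07 m and height (world z) of case_p_mid above 0.04 m and angular speed of ball above 6 rad/s) or (distance between ball_c0 and case_q_mid below 0.07 m and height (world z) of case_q_mid above 0.04 m and angular speed of ball above 6 rad/s) or (distance between ball_c0 and case_r_mid below 0.07 m and height (world z) of case_r_mid above 0.04 m and angular speed of ball above 6 rad/s))).
At the end, for the whole second after the job is handed in: Lever down (over 0.4 rad). The cassette with the ball is held by the fingers alone, centre within 50 mm horizontally of the plate centre, 140 to 320 mm above the bench, within 0.3 rad of level, under 0.05 m/s. The other two lie flat, at rest, within 80 mm of where they started (value of joint lift_lever above 0.4 rad and ((distance between ball_c0 and case_p_mid below 0.07 m and horizontal distance between case_p_mid and plate below 0.05 m and height (world z) of case_p_mid between 0.14 and 0.32 m and angle between case_p_mid's own z axis and vertical below 0.3 rad and linear speed of case_p below 0.05 m/s and contact force between the fingers and case_p above 1 N and contact force between case_p and lightbox below 0.1 N and height (world z) of each of case_q_mid, case_r_mid below 0.026 m and angle between each of case_q_mid, case_r_mid's own z axis and vertical below 0.15 rad and distance of each of case_q_mid, case_r_mid from where it was at the start of the episode below 0.08 m and linear speed of each of case_q, case_r below 0.03 m/s) or (distance between ball_c0 and case_q_mid below 0.07 m and horizontal distance between case_q_mid and plate below 0.05 m and height (world z) of case_q_mid between 0.14 and 0.32 m and angle between case_q_mid's own z axis and vertical below 0.3 rad and linear speed of case_q below 0.05 m/s and contact force between the fingers and case_q above 1 N and contact force between case_q and lightbox below 0.1 N and height (world z) of each of case_p_mid, case_r_mid below 0.026 m and angle between each of case_p_mid, case_r_mid's own z axis and vertical below 0.15 rad and distance of each of case_p_mid, case_r_mid from where it was at the start of the episode below 0.08 m and linear speed of each of case_p, case_r below 0.03 m/s) or (distance between ball_c0 and case_r_mid below 0.07 m and horizontal distance between case_r_mid and plate below 0.05 m and height (world z) of case_r_mid between 0.14 and 0.32 m and angle between case_r_mid's own z axis and vertical below 0.3 rad and linear speed of case_r below 0.05 m/s and contact force between the fingers and case_r above 1 N and contact force between case_r and lightbox below 0.1 N and height (world z) of each of case_p_mid, case_q_mid below 0.026 m and angle between each of case_p_mid, case_q_mid's own z axis and vertical below 0.15 rad and distance of each of case_p_mid, case_q_mid from where it was at the start of the episode below 0.08 m and linear speed of each of case_p, case_q below 0.03 m/s))); the arm keeps its last pose, push and grip.
It fails at once if a silent cassette is brought over the plate ((not (distance between ball_c0 and case_p_mid below 0.07 m) and horizontal distance between case_p_mid and plate below 0.09 m) or (not (distance between ball_c0 and case_q_mid below 0.07 m) and horizontal distance between case_q_mid and plate below 0.09 m) or (not (distance between ball_c0 and case_r_mid below 0.07 m) and horizontal distance between case_r_mid and plate below 0.09 m)).
It fails at once if a bystander is pushed by more than 30 mm (distance of any of dish, vial, jar, spatula, stick, tray, beaker from where it was at the start of the episode above 0.03 m).
It fails at once if a cassette strikes the light box hard (contact force between any of case_p, case_q, case_r and lightbox above 15 N).
It also fails if it takes over 72 s, if anything falls off the work surface, if the arm or the gripper's body presses on something with over 40 N, if the wrist force passes 120 N, or if a joint passes its speed limit or range.

ROBOT

A 6-joint arm with a two-finger parallel gripper is mounted at the origin on the work surface. World frame = base frame: x ahead of the robot, y to its left, z up, the work surface at z = 0. Lengths are in m, angles in rad, forces in N, time in s.
With the tool pointing down it reaches from about 0.4 to 0.825 m from the base axis. Payload 7 kg.
Tool frame: the origin (TCP) lies at the very end of the fingers, on their centre line; the grasp point (between the pads) lies 19 mm behind it (arm.pinch_z is the z of the grasp point in the tool frame, in m); z points along the fingers, y is the direction in which the jaws open and shut (so a half turn about z gives the same grasp; the last joint's range is limited). The gripper opens to 88 mm and grips with 3 to 60 N. Pads are 19 mm wide; open, the fingers measure 130 mm over their backs; the gripper's body (78 mm by 193 mm) begins 47 mm behind the grasp point.
Start: joints at [-0.947, 0.359, 0.012, 0, -1.224, -0.288], TCP at [0.222, -0.637, 0.227] pointing down, gripper open.
Joint ranges: [-3.07, 3.07], [-1.43, 2.12], [-1.02, 1.25], [-3.03, 1.67], [-3.05, -0], [-3.03, 3.03]. Speed limits (rad/s): [2.39, 2.39, 3.01, 3.14, 3.14, 3.14].

INTERFACE

Orientations are given as [roll, pitch, yaw] about the fixed x, y, z axes, in that order (R = Rz(yaw) Ry(pitch) Rx(roll)).
In Python, from station import arm gives the robot as it stands.
- The arm moves only by the tool drive_tool, never from a script. Its argument "targets" is a list of rows, each a list of 6 numbers: the shift along the world's x, y, z in units of 0.04 m (1.0 is 0.04 m), then the turn, a rotation vector about the world's x, y, z in units of 6 degrees (1.0 is 6 degrees). In form: [[x, y, z, wx, wy, wz], ...]. A call has 1 to 5 rows; each row shifts and turns the commanded pose from where the row before left it; what a row does not reach is not made up. A row lasts 1/8 s, in which the tool goes at most 62.5 mm and 10.7 degrees, less where a joint would pass 70% of its speed; a pose out of reach is approached as far as the arm can. A call with a number of a shift or a turn outside -1 to 1 is refused whole. A call with a gripper value outside its range is refused whole. "claw" is the opening, from 0 (shut) to 1 (fully open), set as the call begins (left out, the last holds). The fingers move at their own pace and stop on an object; "newtons" is the grip in N (left out, the last holds). Time passes only in rows, so rows that do not move let the fingers close. It gives the time, the measured TCP pose, the force and the opening at its end, in the units of the state.
- arm.get_state(): the state, without advancing time (a new reading comes with each control period).
- arm.grab_frame(name): name is "side" or "top" or "wrist"; returns (picture, depth): 400x640x3 uint8, red, green, blue; 400x640 float32, m along the optical axis (not along the pixel's ray), 0 where there is no reading.
- arm.get_calibration(name): a dict with "mtx" (3x3 intrinsics, pixels), "dist_coeffs" ([k1, k2, p1, p2, k3] as OpenCV has them; the pictures are not rectified), "origin" and "rotation" of the camera in the world. Camera axes: x right, y up, looking along -z (the intrinsics and any distortion apply to the point x, -y, -z); pixel columns grow to the right and rows downward; lengths in m; the calibration is good to about 2 mm. A picture is of the moment at which its call begins: read the wrist's pose just before it. get_calibration takes no time and is no camera call; for the wrist camera it gives the pose at the moment of the call.
- arm.job_done(): hands the job in, once; it reports no verdict.
Trained networks look in the newest picture that a camera, given by its name, has taken for a name from the list of things; names that differ only in an ending like _2 or _b are one class to them, and where a whole thing is asked for, a point or a joint stands for the part that bears it (a point fixed in the world has none). Each returns a list of dicts, best first, with "score" (0 to 1); they miss things now and then, are a little off and sometimes report something else, mostly with a low value. They report only what shows in the picture. A call takes as long as a camera call. They do not tell look-alikes from the thing itself.
- arm.search_frame(target, camera): "point" ([x, y, z] in m, in the coordinates of the camera as it stood for that picture, good to about 4 mm: the middle of the surface that is visible of it).
- arm.cut_out(target, camera): "pixels" (400x640 bool, what is visible of it).
- arm.landmark_of(target, camera): "point" ([x, y, z] in m, in the coordinates of the camera as it stood for that picture, good to about 4 mm: a listed point, or the origin of a listed thing).
The state is a dict: "t": time; "q": joint angles; "qd": joint speeds; "joint_efforts": joint torques, N m; "eef_pos": TCP position; "ee_rot": TCP orientation; "force": force on the tool from outside, world axes, zero at the start; "moment": the same for the moment, N m; "width": finger opening in m.
Only numpy, scipy, OpenCV 4.12 (cv2) and the standard library are available. Lean on these libraries where they do the work, as an engineer would, in place of code of your own. Each camera call takes 0.05 s, during which the arm holds its last target. There are 200 camera calls.

## Working session

There is one attempt and no reset: what is moved stays moved. The work goes in short steps, Python scripts to look and compute and a tool call to move; the robot and the scene stay as the last step left them, time stands still between calls to the robot, and variables do not carry over. Pictures are saved under pics/ and viewed, about 8 in all and at most 12, crops included, and the job is handed in when it is done.

Besides the shell and the picture viewer there is one more tool, called as a command line: name --pt "numbers of a row" for each row, then --argument value for the rest. drive_tool: Moves the arm, as the interface text tells. Shifts and turns lie within -1 to 1; 1 stands for 0.04 m of shift or 6 degrees of turn. Its arguments: {"type":"object","properties":{"targets":{"type":"array"},"claw":{"type":"number"},"newtons":{"type":"number"}},"required":["targets"]}

```bash
ls; mkdir -p pics; cat > h.py <<'E'
from station import arm
import numpy as np, cv2
def w(cam,p):
    c=arm.get_calibration(cam); return np.array(c["rotation"])@np.array(p)+np.array(c["origin"])
def save(im,n): cv2.imwrite(f"pics/{n}.png",im[:,:,::-1])
E
python3 - <<'E'
from h import *
ims=[]
for cam in("top","side"):
    im,d=arm.grab_frame(cam); save(im,cam+"0"); np.save(cam+"0d.npy",d)
    for t in ["case_p_mid","plate","lever_pad","spatula","tray","beaker","jar","vial","dish","stick"]:
        for r in arm.landmark_of(t,cam)[:6 if t[0]=='c' else 1]:
            print(cam,t,round(r["score"],2),w(cam,r["point"]).round(3))
s=arm.get_state();print(s["t"],s["eef_pos"],s["ee_rot"],s["force"],arm.pinch_z)
E
```

```text
pics
top case_p_mid 0.95 [2.092 1.728 2.855]
top case_p_mid 0.72 [2.111 1.748 2.874]
top case_p_mid 0.48 [2.131 1.767 2.894]
top plate 0.69 [2.085 1.722 2.849]
top lever_pad 0.83 [1.96  1.597 2.723]
top spatula 0.68 [2.13  1.767 2.893]
top beaker 0.84 [2.225 1.862 2.989]
top jar 0.59 [2.153 1.789 2.916]
top dish 0.85 [2.19  1.827 2.954]
top stick 0.59 [2.143 1.779 2.906]
side case_p_mid 0.9 [3.988 4.876 4.81 ]
side case_p_mid 0.69 [3.502 4.389 4.323]
side plate 0.7 [4.114 5.001 4.935]
side lever_pad 0.82 [3.776 4.663 4.597]
side spatula 0.65 [3.747 4.634 4.568]
side tray 0.7 [2.691 3.578 3.512]
side beaker 0.7 [4.804 5.692 5.626]
side jar 0.72 [3.065 3.952 3.886]
side vial 0.42 [3.433 4.321 4.254]
side dish 0.56 [3.735 4.622 4.556]
side stick 0.45 [4.387 5.275 5.208]
1.1 [ 0.22240935 -0.6372842   0.22655375] [ 3.14158673e+00  2.93426957e-05 -2.80582100e+00] [ 0.7127119  -0.47267444  0.22882485] -0.0188
```

```bash
cat > h.py <<'E'
from station import arm
import numpy as np, cv2
from scipy.spatial.transform import Rotation as Ro
def rot(cam):
    r=np.array(arm.get_calibration(cam)["rotation"]); return r if r.ndim==2 else Ro.from_euler("xyz",r).as_matrix()
def w(cam,p): return rot(cam)@np.array(p)+np.array(arm.get_calibration(cam)["origin"])
def pix(cam,P):
    c=arm.get_calibration(cam); q=(np.array(P).reshape(-1,3)-np.array(c["origin"]))@rot(cam)*[1,-1,-1]
    return cv2.projectPoints(q,np.zeros(3),np.zeros(3),np.array(c["mtx"]),np.array(c["dist_coeffs"]))[0][:,0]
def save(im,n): cv2.imwrite(f"pics/{n}.png",im[:,:,::-1])
E
python3 - <<'E'
from h import *
print(arm.get_calibration("top")["rotation"])
for cam in("top","side"):
    for t in ["case_p_mid","plate","lever_pad","spatula","tray","beaker","jar","vial","dish","stick"]:
        for r in arm.landmark_of(t,cam)[:8 if t[0]=='c' else 1]:
            p=w(cam,r["point"]);print(cam,t,round(r["score"],2),p.round(3),pix(cam,p)[0].round())
E
```

```text
[ 0.14694965  0.0165535  -1.56285927]
top case_p_mid 0.95 [ 0.35  -0.121  0.019] [371. 266.]
top case_p_mid 0.72 [0.519 0.087 0.018] [301. 208.]
top case_p_mid 0.48 [0.673 0.45  0.001] [187. 160.]
top plate 0.69 [ 0.541 -0.189  0.059] [396. 199.]
top lever_pad 0.83 [ 0.608 -0.1    0.144] [368. 170.]
top spatula 0.68 [ 0.448 -0.006  0.001] [332. 232.]
top beaker 0.84 [ 0.619 -0.432 -0.   ] [471. 178.]
top jar 0.59 [0.701 0.298 0.004] [235. 151.]
top dish 0.85 [0.696 0.013 0.   ] [326. 153.]
top stick 0.59 [ 0.387 -0.269  0.004] [420. 254.]
side case_p_mid 0.9 [ 0.35  -0.12   0.019] [387. 221.]
side case_p_mid 0.69 [0.524 0.094 0.017] [300. 250.]
side plate 0.7 [ 0.54  -0.187  0.055] [336. 183.]
side lever_pad 0.82 [ 0.605 -0.097  0.137] [303. 171.]
side spatula 0.65 [ 0.445 -0.002  0.001] [341. 241.]
side tray 0.7 [0.668 0.451 0.002] [175. 332.]
side beaker 0.7 [ 0.625 -0.437  0.   ] [341. 155.]
side jar 0.72 [ 0.701  0.299 -0.003] [202. 286.]
side vial 0.42 [0.638 0.139 0.001] [255. 253.]
side dish 0.56 [0.694 0.014 0.003] [260. 221.]
side stick 0.45 [ 0.385 -0.274  0.001] [391. 195.]
```

View pics/top0.png

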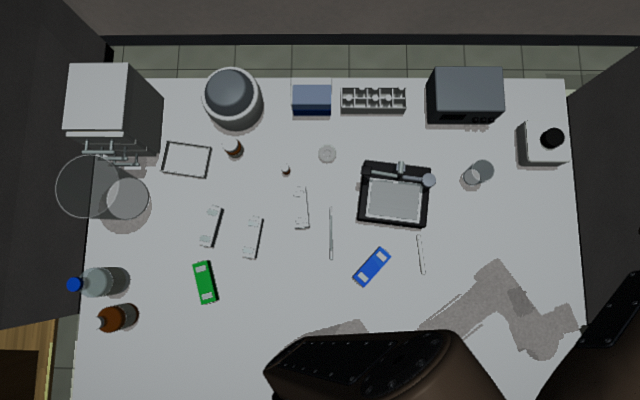

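View pics/side0.png

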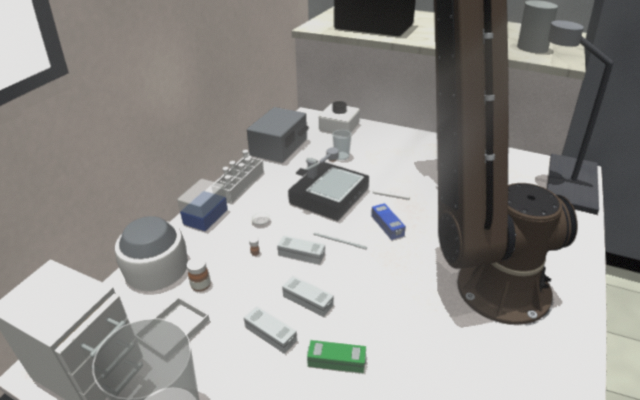

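```bash
cat >> h.py <<'E'
def cloud(cam,d):
    c=arm.get_calibration(cam); v,u=np.mgrid[0:400,0:640]; uv=np.stack([u,v],-1).reshape(-1,1,2).astype(np.float64)
    n=cv2.undistortPoints(uv,np.array(c["mtx"]),np.array(c["dist_coeffs"]))[:,0]
    z=d.reshape(-1); q=np.stack([n[:,0]*z,-n[:,1]*z,-z],1)
    return (q@rot(cam).T+np.array(c["origin"])).reshape(400,640,3)
def rects(P,d,zlo=.026,zhi=.046,box=(.25,.7,-.3,.5)):
    m=(d>0)&(P[...,2]>zlo)&(P[...,2]<zhi)&(P[...,0]>box[0])&(P[...,0]<box[1])&(P[...,1]>box[2])&(P[...,1]<box[3])
    n,l,s,_=cv2.connectedComponentsWithStats(m.astype(np.uint8))
    for i in range(1,n):
        if s[i,4]>60:
            q=P[l==i]; (c,wh,a)=cv2.minAreaRect((q[:,:2]*1000).astype(np.float32))
            if wh[0]<wh[1]: wh=wh[::-1]; a+=90
            a=(a+90)%180-90
            v,u=np.argwhere(l==i).mean(0); print("px",round(u),round(v),"c",np.round(c,1),"wh",np.round(wh,1),"long-axis deg",round(a,1),"z",np.median(q[:,2]).round(4))
E
python3 - <<'E'
from h import *
d=np.load("top0d.npy"); rects(cloud("top",d),d)
P=cloud("top",d); m=(P[...,2]>.056)&(P[...,2]<.064)&(abs(P[...,0]-.54)<.13)&(abs(P[...,1]+.19)<.13)
print(cv2.minAreaRect((P[m][:,:2]*1000).astype(np.float32)))
for n in ("top",):
    im=cv2.imread("pics/top0.png"); cv2.imwrite("pics/crop1.png",cv2.resize(im[140:310,180:450],None,fx=2.9,fy=2.9,interpolation=cv2.INTER_CUBIC))
E
```

```text
px 299 207 c [522.5  91.4] wh [123.5  44.4] long-axis deg 6.1 z 0.0363
px 209 225 c [465.7 358.7] wh [124.1  45.6] long-axis deg -11.3 z 0.0358
px 250 237 c [433.3 233.5] wh [124.7  45.5] long-axis deg -9.5 z 0.036
px 371 266 c [ 349.4 -120.2] wh [124.   44.7] long-axis deg -42.3 z 0.0363
px 204 280 c [303.1 364.7] wh [119.4  46.3] long-axis deg 16.0 z 0.0358
((562.1290283203125, -186.1961669921875), (196.18630981445312, 176.17762756347656), 83.03663635253906)
```

View pics/crop1.png

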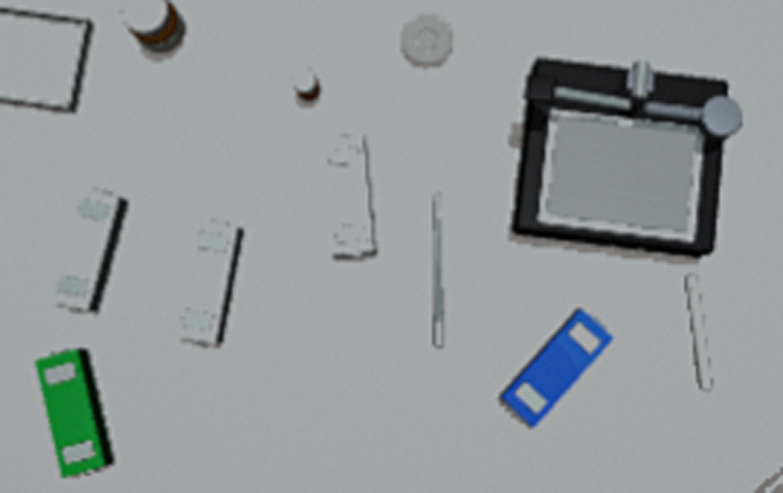

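Silver cassettes: p px(300,207), q px(251,237), r px(209,225), each with a grey gasket and latches. The look-alikes are blue at (371,266) and green at (204,280), and I'll leave both alone. The lever pad is at about (0.609,-0.101) and the box yaw is about -7°. Next I move above the pad.

drive_tool --pt "0.69 0.957 0 0 0 0.76" --pt "0.69 0.957 0 0 0 0.76" --pt "0.69 0.957 0 0 0 0.76" --pt "0.69 0.957 0 0 0 0.76" --pt "0.69 0.957 0 0 0 0.76" --claw 0

```text
t: 2.72
eef_pos: [0.3612, -0.4446, 0.2268]
ee_rot: [-3.141, 0.0, -2.405]
force: [1.2, -0.4, -0.0]
width: 0.0436
```

drive_tool --pt "0.69 0.957 0 0 0 0.76" --pt "0.69 0.957 0 0 0 0.76" --pt "0.69 0.957 0 0 0 0.76" --pt "0.69 0.957 0 0 0 0.76" --pt "0.69 0.957 0 0 0 0.76"

```text
t: 3.35
eef_pos: [0.4992, -0.2531, 0.2269]
ee_rot: [-3.141, 0.0, -2.007]
force: [-0.2, -0.5, 0.3]
width: 0.0003
```

drive_tool --pt "0.69 0.957 0 0 0 0.76" --pt "0.69 0.957 0 0 0 0.76" --pt "0.69 0.957 0 0 0 0.76" --pt "0.69 0.957 0 0 0 0.76" --pt "0 0 0 0 0 0"

```text
t: 3.98
eef_pos: [0.6103, -0.0989, 0.226]
ee_rot: [3.141, 0.0, -1.688]
force: [-0.5, -0.1, -0.7]
width: 0.0005
```

drive_tool --pt "0 -0.05 -1 0 0 0" --pt "0 0 -1 0 0 0" --pt "0 0 -0.5 0 0 0" --pt "0 0 -0.5 0 0 0" --pt "0 0 0 0 0 0"

```text
t: 4.6
eef_pos: [0.6077, -0.1039, 0.1054]
ee_rot: [3.139, -0.001, -1.692]
force: [0.5, 0.5, 0.2]
width: 0.0004
```

drive_tool --pt "0 0 -0.15 0 0 0" --pt "0 0 -0.15 0 0 0" --pt "0 0 0 0 0 0"

```text
t: 4.97
eef_pos: [0.6096, -0.1039, 0.0974]
ee_rot: [-3.139, -0.001, -1.691]
force: [-5.9, -0.2, 15.1]
width: 0.0004
```

drive_tool --pt "0 0 0.5 0 0 0" --pt "0 0 1 0 0 0" --pt "0 0.2 1 0 0 -0.6" --pt "-0.2 0.4 0 0 0 -1" --pt "-0.2 0.5 0 0 0 -1" --claw 0.8

```text
t: 5.6
eef_pos: [0.5928, -0.059, 0.1955]
ee_rot: [-3.14, 0.001, -1.968]
force: [-0.6, 0.9, 0.3]
width: 0.0454
```

drive_tool --pt "-0.2 0.5 0 0 0 -1" --pt "-0.2 0.5 0 0 0 -1" --pt "-0.2 0.5 0 0 0 -1" --pt "-0.2 0.5 0 0 0 -1" --pt "-0.2 0.5 0 0 0 -1"

```text
t: 6.22
eef_pos: [0.5526, 0.0414, 0.1949]
ee_rot: [-3.142, 0.001, -2.491]
force: [0.3, 0.0, 0.6]
width: 0.07
```

drive_tool --pt "-0.2 0.5 0 0 0 -1" --pt "-0.2 0.5 0 0 0 -1" --pt "-0.2 0.3 -1 0 0 -1" --pt "0 0 0 0 0 -1" --pt "0 0 0 0 0 -1"

```text
t: 6.85
eef_pos: [0.5286, 0.0929, 0.1544]
ee_rot: [3.142, -0.0, -3.014]
force: [0.2, -0.6, -0.2]
width: 0.07
```

```bash
python3 - <<'E'
from h import *
s=arm.get_state(); print(s["eef_pos"],s["ee_rot"],s["q"])
im,d=arm.grab_frame("top"); rects(cloud("top",d),d)
for r in arm.landmark_of("lever_pad","top")[:1]: print(w("top",r["point"]),r["score"])
c=cv2.resize(im[140:260,260:450],None,fx=3.5,fy=3.5)
w2,_=arm.grab_frame("wrist"); save(np.vstack([cv2.resize(w2,(480,300)),cv2.resize(c[:,:],(480,300))]),"b")
E
```

```text
[0.52857461 0.09288029 0.15440735] [ 3.14155243e+00 -1.35026005e-04 -3.01396649e+00] [ 5.39342817e-01  1.92856065e-01 -3.94167041e-01 -1.09167686e-04
 -9.83880869e-01 -1.98245252e+00]
px 300 216 c [495.   88.7] wh [68.7 44.2] long-axis deg 6.0 z 0.0363
px 250 236 c [433.1 233.9] wh [124.2  46. ] long-axis deg -9.0 z 0.0359
px 371 266 c [ 349.4 -120.2] wh [124.   44.9] long-axis deg -42.4 z 0.0363
[ 0.60778407 -0.09566952  0.0990744 ] 0.79
```

View pics/b.png

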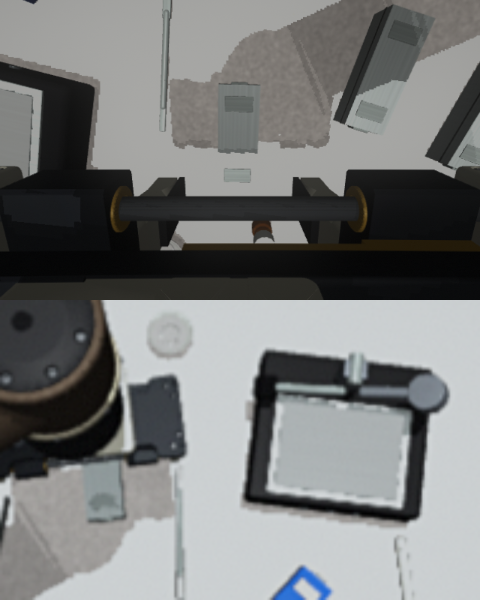

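```bash
python3 - <<'E'
from h import *
for cam in("top","side"):
    im,d=arm.grab_frame(cam); P=cloud(cam,d)
    m=(abs(P[...,0]-.609)<.008)&(abs(P[...,1]+.102)<.009)&(d>0); print(cam,m.sum(),np.percentile(P[m][:,2],[10,50,90]).round(4))
    a=np.deg2rad(-7);q=P-np.array([.54,-.188,0]);bx=q[...,0]*np.cos(a)+q[...,1]*np.sin(a);by=-q[...,0]*np.sin(a)+q[...,1]*np.cos(a)
    for y in range(-90,120,15):
        m=(abs(bx-.058)<.012)&(abs(by-y/1000)<.007)&(d>0)
        if m.sum(): print(y,np.median(P[m][:,2]).round(4),P[m][:,2].max().round(3))
E
```

```text
top 44 [0.0578 0.0939 0.0976]
-90 0.142 0.159
-75 0.1581 0.164
-60 0.148 0.158
-45 0.0619 0.15
-30 0.0617 0.141
-15 0.0612 0.134
0 0.0597 0.128
15 0.0599 0.121
30 0.0598 0.117
45 0.0599 0.109
60 0.096 0.107
75 0.0612 0.102
90 0.0947 0.1
105 0.0868 0.097
side 15 [-0.0032  0.001   0.0212]
-90 0.0543 0.058
-75 0.1568 0.163
-60 0.1461 0.158
-45 0.1359 0.149
-30 0.062 0.138
-15 0.1217 0.132
0 0.0573 0.124
15 0.056 0.058
30 0.0565 0.061
45 0.0564 0.06
60 0.0571 0.06
75 0.058 0.06
90 0.0559 0.057
105 0.0098 0.032
```

drive_tool --pt "-0.15 -0.04 -1 0 0 -0.2" --pt "0 0 -1 0 0 0" --pt "0 0 -1 0 0 0" --pt "0 0 -0.65 0 0 0" --pt "0 0 0 0 0 0"

```text
t: 7.72
eef_pos: [0.5216, 0.0903, 0.007]
ee_rot: [-3.14, -0.004, -3.031]
force: [-0.1, 0.2, -0.5]
width: 0.0702
```

drive_tool --pt "0 0 0 0 0 0" --pt "0 0 0 0 0 0" --pt "0 0 0 0 0 0" --claw 0 --newtons 40

```text
t: 8.1
eef_pos: [0.5234, 0.0914, 0.0096]
ee_rot: [3.141, 0.002, -3.032]
force: [-0.3, -0.1, -0.0]
width: 0.0456
```

drive_tool --pt "0 0 0.5 0 0 0" --pt "0 0 1 0 0 0" --pt "0 0 1 0 0 0" --pt "0 0 1 0 0 0" --pt "0 0 0 0 0 0"

```text
t: 8.72
eef_pos: [0.5245, 0.0919, 0.1522]
ee_rot: [3.139, 0.006, -3.032]
force: [0.2, -0.4, -3.4]
width: 0.0438
```

drive_tool --pt "0 0 0 -0.1 1 0" --pt "0 0 0 -0.1 1 0" --pt "0 0 0 0 0 0" --pt "0 0 0 0.1 -1 0" --pt "0 0 0 0.08 -0.8 0"

```text
t: 9.35
eef_pos: [0.5221, 0.0907, 0.1476]
ee_rot: [3.141, -0.019, -3.032]
force: [-0.0, 0.4, -1.8]
width: 0.0434
```

drive_tool --pt "0 0 0 0 0 0" --pt "0 0 0 0 0 0" --pt "0 0 0 0 0 0" --pt "0 0 0 0 0 0"

```text
t: 9.85
eef_pos: [0.5231, 0.0911, 0.1482]
ee_rot: [3.142, -0.022, -3.032]
force: [0.3, 1.1, -1.8]
width: 0.0436
```

```bash
cat >> h.py <<'E'
def mom(yawdeg):
    import time
    a=np.deg2rad(yawdeg); j=np.array([-np.sin(a),np.cos(a)]); M=[]
    for i in range(5):
        s=arm.get_state(); M.append(np.array(s["moment"])[:2]@j); arm.grab_frame("wrist")
    print("t",s["t"],"M",np.round(M,3),"mean",np.mean(M).round(4),"F",np.round(s["force"],2),"rot",np.round(s["ee_rot"],3),s["eef_pos"])
E
python3 -c "
from h import *
mom(6)"
```

```text
t 10.05 M [-0.117 -0.132 -0.127 -0.07  -0.127] mean -0.1143 F [-1.15 -0.45 -1.65] rot [ 3.142 -0.022 -3.032] [0.52289624 0.09096165 0.14833183]
```

drive_tool --pt "0 0 0 0.1 -1 0" --pt "0 0 0 0.1 -1 0" --pt "0 0 0 0 0 0" --pt "0 0 0 -0.1 1 0" --pt "0 0 0 -0.06 0.6 0"

```text
t: 10.72
eef_pos: [0.5239, 0.092, 0.1495]
ee_rot: [3.14, 0.019, -3.031]
force: [0.9, -0.7, -2.6]
width: 0.0438
```

drive_tool --pt "0 0 0 0 0 0" --pt "0 0 0 0 0 0" --pt "0 0 0 0 0 0" --pt "0 0 0 0 0 0"

```text
t: 11.22
eef_pos: [0.5225, 0.091, 0.1488]
ee_rot: [-3.141, 0.022, -3.032]
force: [-0.4, 0.1, -2.6]
width: 0.0438
```

```bash
python3 -c "
from h import *
mom(6)"
```

```text
t 11.425 M [0.098 0.066 0.018 0.097 0.044] mean 0.0648 F [ 0.61  1.06 -3.05] rot [-3.142  0.021 -3.032] [0.52270363 0.0910742  0.14874162]
```

drive_tool --pt "0 0 0 0.08 -0.8 0" --pt "0 0 0 0.1 -1 0" --pt "0 0 0 0 0 0" --pt "0 0 0 0 0 0" --pt "0 0 0 0 0 0"

```text
t: 12.1
eef_pos: [0.5238, 0.0916, 0.149]
ee_rot: [-3.14, 0.211, -3.032]
force: [-0.7, -0.6, -1.3]
width: 0.0442
```

```bash
python3 -c "
from h import *
mom(6)"
```

```text
t 12.3 M [0.797 0.928 0.85  0.908 0.872] mean 0.871 F [ 0.38 -0.29 -2.6 ] rot [-3.139  0.21  -3.032] [0.52320211 0.09112172 0.14847364]
```

drive_tool --pt "0 0 0 -0.1 1 0" --pt "0 0 0 -0.1 1 0" --pt "0 0 0 -0.1 1 0" --pt "0 0 0 -0.1 1 0" --pt "0 0 0 0 0 0"

```text
t: 12.98
eef_pos: [0.5243, 0.0912, 0.1471]
ee_rot: [3.14, -0.213, -3.033]
force: [-1.0, -0.1, -2.1]
width: 0.044
```

drive_tool --pt "0 0 0 0 0 0" --pt "0 0 0 0 0 0"

```text
t: 13.22
eef_pos: [0.5224, 0.091, 0.1489]
ee_rot: [3.139, -0.209, -3.031]
force: [0.5, 0.3, -2.2]
width: 0.0437
```

```bash
python3 -c "
from h import *
mom(6)"
```

```text
t 13.425 M [-0.891 -0.913 -0.893 -0.878 -0.885] mean -0.8918 F [-0.21  0.51 -2.  ] rot [ 3.139 -0.209 -3.031] [0.52258232 0.09113825 0.14910127]
```

P is silent: the moment is purely linear in tilt (0.179 Nm measured at small tilt against 0.181 predicted), with no ball step. I'm laying it back.

drive_tool --pt "0 0 0 0.1 -1 0" --pt "0 0 -1 0.1 -1 0" --pt "0 0 -1 0 0 0" --pt "0 0 -1 0 0 0" --pt "0 0 0 0 0 0"

```text
t: 14.1
eef_pos: [0.5206, 0.09, 0.0265]
ee_rot: [-3.139, -0.005, -3.032]
force: [-0.9, -0.2, -0.8]
width: 0.0438
```

drive_tool --pt "0 0 -0.25 0 0 0" --pt "0 0 -0.22 0 0 0" --pt "0 0 0 0 0 0"

```text
t: 14.48
eef_pos: [0.5234, 0.0913, 0.0103]
ee_rot: [3.141, 0.001, -3.032]
force: [0.3, -0.3, -2.1]
width: 0.0435
```

drive_tool --pt "0 0 -0.04 0 0 0" --pt "0 0 0 0 0 0" --pt "0 0 0 0 0 0"

```text
t: 14.85
eef_pos: [0.5234, 0.0913, 0.0102]
ee_rot: [3.141, 0.002, -3.032]
force: [-6.9, 0.4, 16.4]
width: 0.0438
```

drive_tool --pt "0 0 0 0 0 0" --pt "0 0 0 0 0 0" --pt "0 0 0.6 0 0 0" --pt "0 0 1 0 0 0" --pt "0 0 1 0 0 0" --claw 0.8

```text
t: 15.48
eef_pos: [0.5227, 0.0909, 0.1131]
ee_rot: [-3.141, -0.001, -3.032]
force: [0.7, 0.1, -0.3]
width: 0.0702
```

drive_tool --pt "-0.5625 0.89 0 0 0 -0.65" --pt "-0.5625 0.89 0 0 0 -0.65" --pt "-0.5625 0.89 0 0 0 -0.65" --pt "-0.5625 0.89 0 0 0 -0.65" --pt "0 0 0 0 0 0"

```text
t: 16.1
eef_pos: [0.4319, 0.2354, 0.1124]
ee_rot: [3.141, 0.0, 2.982]
force: [-0.2, -0.1, 0.5]
width: 0.0704
```

drive_tool --pt "0 0 -1 0 0 0" --pt "0 0 -1 0 0 0" --pt "0 0 -0.58 0 0 0" --pt "0 0 0 0 0 0"

```text
t: 16.6
eef_pos: [0.4322, 0.2318, 0.0074]
ee_rot: [-3.138, -0.002, 2.979]
force: [0.8, 0.2, 0.5]
width: 0.0698
```

Grip q, lift and tip. Its jaw axis is at about 80.7°, so the tilt direction is (0.16, 0.987).

drive_tool --pt "0 0 0 0 0 0" --pt "0 0 0 0 0 0" --pt "0 0 0 0 0 0" --claw 0 --newtons 40

```text
t: 16.98
eef_pos: [0.4332, 0.2339, 0.0099]
ee_rot: [3.14, 0.001, 2.979]
force: [-0.4, 1.3, -0.1]
width: 0.0456
```

drive_tool --pt "0 0 0.5 0 0 0" --pt "0 0 1 0 0 0" --pt "0 0 1 0.16 1 0" --pt "0 0 1 0.16 1 0" --pt "0 0 0 -0.16 -1 0"

```text
t: 17.6
eef_pos: [0.4378, 0.2348, 0.1525]
ee_rot: [3.138, -0.103, 2.975]
force: [0.0, 0.9, -5.1]
width: 0.0436
```

drive_tool --pt "0 0 0 -0.128 -0.8 0" --pt "0 0 0 0 0 0" --pt "0 0 0 0 0 0" --pt "0 0 0 0 0 0" --pt "0 0 0 0 0 0"

```text
t: 18.23
eef_pos: [0.4331, 0.2334, 0.1487]
ee_rot: [-3.141, -0.022, 2.978]
force: [0.3, 0.3, -5.2]
width: 0.0437
```

```bash
python3 -c "
from h import *
mom(-9.3)"
```

```text
t 18.425 M [-0.099 -0.07  -0.083 -0.146 -0.089] mean -0.0973 F [ 0.45  0.31 -4.27] rot [-3.141 -0.022  2.979] [0.4328955  0.23335022 0.14877073]
```

drive_tool --pt "0 0 0 -0.16 -1 0" --pt "0 0 0 -0.16 -1 0" --pt "0 0 0 0 0 0" --pt "0 0 0 0.16 1 0" --pt "0 0 0 0.096 0.6 0"

```text
t: 19.1
eef_pos: [0.4333, 0.2351, 0.1498]
ee_rot: [3.139, 0.018, 2.98]
force: [1.4, -0.7, -4.1]
width: 0.0435
```

drive_tool --pt "0 0 0 0 0 0" --pt "0 0 0 0 0 0" --pt "0 0 0 0 0 0" --pt "0 0 0 0 0 0"

```text
t: 19.6
eef_pos: [0.4325, 0.2334, 0.149]
ee_rot: [3.141, 0.022, 2.98]
force: [-0.5, 0.9, -5.0]
width: 0.0439
```

```bash
python3 -c "
from h import *
mom(-9.3)"
```

```text
t 19.8 M [0.064 0.111 0.026 0.054 0.038] mean 0.0587 F [-0.19  0.87 -4.48] rot [3.141 0.021 2.979] [0.432632   0.23351669 0.14904711]
```

```bash
sed -i 's/def mom(yawdeg)/def mom(yawdeg,n=8)/;s/range(5)/range(n)/' h.py; python3 -c "
from h import *
mom(-9.3,8)"
```

```text
t 20.2 M [ 0.027  0.014 -0.023  0.108 -0.012  0.051  0.007  0.032] mean 0.0255 F [-0.39  0.34 -4.69] rot [3.141 0.021 2.979] [0.4328103  0.23342283 0.14894752]
```

drive_tool --pt "0 0 0 -0.128 -0.8 0" --pt "0 0 0 -0.16 -1 0" --pt "0 0 0 0 0 0" --pt "0 0 0 0 0 0" --pt "0 0 0 0 0 0"

```text
t: 20.88
eef_pos: [0.4335, 0.2342, 0.1495]
ee_rot: [3.139, 0.212, 2.978]
force: [0.2, 0.3, -4.3]
width: 0.0438
```

```bash
python3 -c "
from h import *
mom(-9.3,6)"
```

```text
t 21.125 M [0.968 0.979 0.984 0.98  0.981 1.027] mean 0.9864 F [ 0.29  0.26 -5.  ] rot [3.141 0.212 2.978] [0.43309091 0.23344189 0.14895287]
```

drive_tool --pt "0 0 0 0.16 1 0" --pt "0 0 0 0.16 1 0" --pt "0 0 0 0.16 1 0" --pt "0 0 0 0.16 1 0" --pt "0 0 0 0 0 0"

```text
t: 21.8
eef_pos: [0.4346, 0.2334, 0.148]
ee_rot: [-3.14, -0.213, 2.976]
force: [0.2, -0.9, -5.0]
width: 0.0439
```

drive_tool --pt "0 0 0 0 0 0" --pt "0 0 0 0 0 0"

```text
t: 22.05
eef_pos: [0.4323, 0.2334, 0.1491]
ee_rot: [-3.141, -0.211, 2.98]
force: [-0.3, -0.6, -4.4]
width: 0.0437
```

```bash
python3 -c "
from h import *
mom(-9.3,6)"
```

```text
t 22.3 M [-0.966 -1.022 -0.99  -1.025 -1.041 -1.032] mean -1.0126 F [ 0.55 -0.26 -3.67] rot [-3.141 -0.212  2.98 ] [0.43245843 0.23365222 0.14929202]
```

drive_tool --pt "0 0 0 -0.08 -0.5 0" --pt "0 0 0 -0.08 -0.5 0" --pt "0 0 0 -0.048 -0.3 0" --pt "0 0 0 -0.048 -0.3 0" --pt "0 0 0 0 0 0"

```text
t: 22.98
eef_pos: [0.4322, 0.2334, 0.149]
ee_rot: [-3.141, -0.042, 2.98]
force: [0.3, 0.2, -4.4]
width: 0.0437
```

drive_tool --pt "0 0 0 0 0 0" --pt "0 0 0 0 0 0" --pt "0 0 0 0 0 0" --pt "0 0 0 0 0 0" --pt "0 0 0 0 0 0"

```text
t: 23.6
eef_pos: [0.4329, 0.2334, 0.1489]
ee_rot: [-3.141, -0.042, 2.979]
force: [0.9, 0.7, -4.0]
width: 0.044
```

drive_tool --pt "0 0 0 -0.128 -0.8 0"

```text
t: 23.72
eef_pos: [0.4341, 0.2338, 0.1489]
ee_rot: [3.141, 0.044, 2.977]
force: [-1.4, -0.2, -5.1]
width: 0.0438
```

```bash
python3 -c "
from h import *
mom(-9.3,26)"
```

```text
t 24.975 M [0.193 1.507 0.378 0.344 0.223 0.217 0.183 0.186 0.22  0.184 0.233 0.198
 0.226 0.221 0.166 0.23  0.187 0.148 0.193 0.212 0.188 0.199 0.136 0.153
 0.136 0.201] mean 0.2563 F [-0.27  0.04 -4.53] rot [3.141 0.042 2.979] [0.43278458 0.23346063 0.1489815 ]
```

```bash
cat >> h.py <<'E'
def mom2(yawdeg,n=14):
    a=np.deg2rad(yawdeg); j=np.array([-np.sin(a),np.cos(a)]); M=[];F=[]
    for i in range(n):
        s=arm.get_state(); M.append(np.array(s["moment"])[:2]@j); F.append(s["force"][2]); arm.grab_frame("wrist")
    print("t",s["t"],"M",np.mean(M).round(4),"+-",(np.std(M)/n**.5).round(4),"Fz",np.mean(F).round(3),"+-",(np.std(F)/n**.5).round(3),"rot",np.round(s["ee_rot"],4))
E
```

drive_tool --pt "0 0 0 -0.128 -0.8 0" --pt "0 0 0 -0.128 -0.8 0" --pt "0 0 0 0 0 0" --pt "0 0 0 0 0 0" --pt "0 0 0 0.048 0.3 0"

```text
t: 25.65
eef_pos: [0.4329, 0.2338, 0.1492]
ee_rot: [3.14, 0.179, 2.979]
force: [-0.2, 0.2, -3.7]
width: 0.0434
```

drive_tool --pt "0 0 0 0.048 0.3 0" --pt "0 0 0 0.048 0.3 0" --pt "0 0 0 0.048 0.3 0" --pt "0 0 0 0.048 0.3 0" --pt "0 0 0 0 0 0"

```text
t: 26.28
eef_pos: [0.4341, 0.2342, 0.1492]
ee_rot: [3.14, 0.052, 2.977]
force: [1.0, -0.9, -4.9]
width: 0.0438
```

```bash
python3 -c "
from h import *
mom2(-9.3)"
```

```text
t 26.925 M 0.1912 +- 0.0096 Fz -4.593 +- 0.114 rot [3.1412 0.0531 2.9791]
```

drive_tool --pt "0 0 0 0.16 1 0" --pt "0 0 0 0.16 1 0" --pt "0 0 0 0.16 1 0" --pt "0 0 0 0 0 0" --pt "0 0 0 0 0 0"

```text
t: 27.6
eef_pos: [0.433, 0.2331, 0.1486]
ee_rot: [-3.14, -0.264, 2.978]
force: [2.9, 0.3, -5.6]
width: 0.0438
```

drive_tool --pt "0 0 0 -0.072 -0.45 0" --pt "0 0 0 -0.072 -0.45 0" --pt "0 0 0 -0.064 -0.4 0" --pt "0 0 0 -0.048 -0.3 0" --pt "0 0 0 0 0 0"

```text
t: 28.22
eef_pos: [0.4319, 0.2335, 0.1495]
ee_rot: [3.141, -0.095, 2.981]
force: [0.0, 1.2, -4.2]
width: 0.044
```

```bash
python3 -c "
from h import *
mom2(-9.3)"
```

```text
t 28.875 M -0.4556 +- 0.0073 Fz -4.474 +- 0.152 rot [-3.1411 -0.0956  2.9787]
```

drive_tool --pt "0 0 0 -0.032 -0.2 0" --pt "0 0 0 -0.032 -0.2 0" --pt "0 0 0 -0.027 -0.17 0" --pt "0 0 0 0 0 0"

```text
t: 29.42
eef_pos: [0.4323, 0.2334, 0.1491]
ee_rot: [-3.142, -0.035, 2.98]
force: [0.4, -0.2, -4.5]
width: 0.0438
```

```bash
python3 -c "
from h import *
mom2(-9.3)"
```

```text
t 30.075 M -0.1665 +- 0.0078 Fz -4.483 +- 0.153 rot [-3.1414 -0.0351  2.9789]
```

drive_tool --pt "0 0 0 -0.16 -1 0" --pt "0 0 0 -0.16 -1 0" --pt "0 0 0 -0.054 -0.34 0" --pt "0 0 0 0 0 0" --pt "0 0 0 0 0 0"

```text
t: 30.75
eef_pos: [0.433, 0.2338, 0.1492]
ee_rot: [3.14, 0.212, 2.979]
force: [-0.4, 1.1, -3.3]
width: 0.0439
```

drive_tool --pt "0 0 0 0.064 0.4 0" --pt "0 0 0 0.064 0.4 0" --pt "0 0 0 0.064 0.4 0" --pt "0 0 0 0.048 0.3 0" --pt "0 0 0 0.026 0.16 0"

```text
t: 31.38
eef_pos: [0.4337, 0.2338, 0.149]
ee_rot: [3.141, 0.036, 2.978]
force: [-0.4, 0.2, -4.6]
width: 0.0436
```

```bash
python3 -c "
from h import *
mom2(-9.3,3)
mom2(-9.3)"
```

```text
t 31.475 M 0.0053 +- 0.053 Fz -4.206 +- 0.305 rot [3.1412 0.0367 2.9776]
t 32.175 M 0.1115 +- 0.0085 Fz -4.539 +- 0.114 rot [3.1412 0.0372 2.979 ]
```

q holds the ball. Its moment shows the ±0.05 Nm ball step (0.139 measured at ±2.1°, against 0.131 with a ball and 0.172 without). Its mass of about 0.46 kg is also above the 0.42 kg limit for an empty cassette. I'm levelling it, raising it and carrying it over.

drive_tool --pt "0 0 0.5 0.056 0.35 0" --pt "0 0 1 0 0 0" --pt "0 -0.3 0.4 0 0 0" --pt "0.15 -0.6 0 0 0 0" --pt "0.25 -0.96 0 0 0 0"

```text
t: 32.85
eef_pos: [0.4483, 0.1581, 0.2244]
ee_rot: [3.141, -0.0, 2.98]
force: [1.0, 0.5, -4.7]
width: 0.0435
```

drive_tool --pt "0.25 -0.96 0 0 0 0" --pt "0.25 -0.96 0 0 0 0" --pt "0.25 -0.96 0 0 0 0" --pt "0.25 -0.96 0 0 0 0" --pt "0.25 -0.96 0 0 0 0"

```text
t: 33.48
eef_pos: [0.4981, -0.0347, 0.2242]
ee_rot: [3.141, -0.001, 2.979]
force: [1.1, 0.8, -3.7]
width: 0.0441
```

drive_tool --pt "0.25 -0.96 0 0 0 0" --pt "0.25 -0.96 0 0 0 0" --pt "0.25 -0.96 0 0 0 0" --pt "0.25 -0.7 0 0 0 0" --pt "0.03 -0.3 0 0 0 0"

```text
t: 34.1
eef_pos: [0.5392, -0.1898, 0.2237]
ee_rot: [3.142, -0.002, 2.977]
force: [-0.3, 0.7, -4.1]
width: 0.0434
```

drive_tool --pt "0 0 0 0 0 0" --pt "0 0 0 0 0 0" --pt "0 0 0 0 0 0" --pt "0 0 0 0 0 0"

```text
t: 34.6
eef_pos: [0.54, -0.1875, 0.2251]
ee_rot: [3.141, 0.0, 2.98]
force: [-0.3, 0.0, -4.7]
width: 0.0435
```

```bash
python3 - <<'E'
from h import *
s=arm.get_state(); print(s["t"],s["eef_pos"],s["ee_rot"],np.abs(s["qd"]).max(),s["width"])
im,d=arm.grab_frame("top"); rects(cloud("top",d),d); i2,d2=arm.grab_frame("side")
for r in arm.landmark_of("case_p_mid","side")[:5]: print(r["score"],w("side",r["point"]).round(3))
save(np.vstack([cv2.resize(im[120:300,180:480],(480,288)),cv2.resize(i2[80:380,140:460],(320,300)) if 0 else cv2.resize(i2[100:380,140:460],(480,300))]),"fin")
E
```

```text
34.6 [ 0.54001125 -0.18753169  0.22513938] [3.14135939e+00 2.97084096e-04 2.97988157e+00] 0.004139088230441503 0.04350102359222221
px 292 197 c [541.7 111.5] wh [79.3  9.3] long-axis deg 1.6 z 0.0363
px 209 225 c [465.7 359.1] wh [124.3  45.9] long-axis deg -11.0 z 0.0357
px 381 257 c [ 372.4 -141.2] wh [61.5 44.3] long-axis deg -42.7 z 0.0365
px 204 280 c [302.9 364.8] wh [119.4  46.3] long-axis deg 16.4 z 0.0356
0.71 [ 0.35  -0.119  0.019]
0.64 [0.524 0.095 0.018]
```

View pics/fin.png

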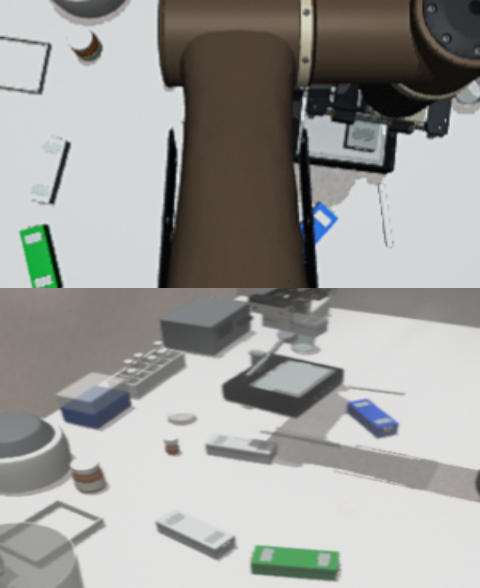

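The view shows p lying flat about where it started (side crop px 240,448), r untouched (195,532), the rocker tilted with the lever down, and q in the gripper level above the plate. Handing in.

```bash
python3 -c "
from h import *
print(arm.job_done())"
```

```text
the job is handed in; nothing more can be done
None
```

I pressed the lever down, tested cassettes p and q, and handed in holding q level and still above the middle of the plate; no verdict was reported.

**Lever:** I pressed it until it stopped at 15 N. The depth image put the pad at about 94 mm, which means fully down. The slope I measured along the rocker came out lower, nearer 0.39 rad (against 0.5 fully down and the 0.4 required), but those readings were noisy. The final view shows the rocker still tilted.

**Cassettes:**
- **p:** Silent. It weighs about 0.22 kg and its wrist moment varied only with tilt. I laid it back, and the last look found it at (0.524, 0.095, 0.018), within a few mm of its start.
- **q:** I judged this to be the one with the ball. It weighs about 0.46 kg, above the 0.42 kg limit for an empty cassette. A moment step of about 0.05 Nm showed as the ball moved end to end. Two early readings were ambiguous, and one pointed away from a ball. The slower repeat measured 0.139 Nm, against 0.131 expected with a ball and 0.172 without.
- **r:** Not lifted or shaken, since q already looked decisive. So q was identified without a direct comparison to r.

**Final pose:** The gripper tip is at (0.540, -0.188, 0.225), directly over the plate centre at (0.540, -0.188). It is level to within 0.001 rad and at rest, at about 35 s of the 72 s allowed. In the last view no bystander looked disturbed, but I did not measure their positions again.

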